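# Pour the small mill balls from the rotary-cap dispenser

## Robot

A 7-joint arm with a two-finger parallel gripper is mounted at the origin on the work surface. World frame = base frame: x ahead of the robot, y to its left, z up, the work surface at z = 0. Lengths are in m, angles in rad, forces in N, time in s.
With the tool pointing down it reaches from about 0.4 to 0.875 m from the base axis. Payload 19.3 kg.
Tool frame: the origin (TCP) lies at the very end of the fingers, on their centre line; the grasp point (between the pads) lies 19 mm behind it; z points along the fingers, y is the line along which they close (so a half turn about z gives the same grasp; the last joint's range is limited). The gripper opens to 85 mm and grips with 20 to 120 N. Pads are 22 mm wide; open, the fingers measure 114 mm over their backs; the gripper's body (76 mm by 85 mm) begins 54 mm behind the grasp point. The pads swing forward as they close: fully open they stand 13 mm farther back than shut.
Start: joints at [1.094, 0.521, -0.036, 1.599, 0.021, 1.021, -0.113], TCP at [0.247, -0.574, 0.231] pointing down, gripper open.
Joint ranges: [-2.91, 2.91], [-0.3, 2.13], [-1.5, 1.42], [0.17, 2.43], [-1.26, 4.41], [0.16, 1.93], [-2.52, 2.52]. Speed limits (rad/s): [1.89, 1.89, 2.39, 2.39, 3.01, 3.01, 3.01].

## Interface

Orientations are given as [roll, pitch, yaw] about the fixed x, y, z axes, in that order (R = Rz(yaw) Ry(pitch) Rx(roll)).
In Python, from workcell import monitor, optics, job_done gives the robot as it stands.
- The arm moves only by the shell command python3 -m handwheel 'ROWS' [FORCE]. ROWS is JSON, a list of rows, each an object of numbers: "dx", "dy", "dz": the shift along the tool's x, y, z in cm; "wx", "wy", "wz": the turn, a rotation vector about the tool's x, y, z in rad; "claw": the opening in per cent of the stroke, from 0 (shut) to 100 (fully open). A call has 1 to 8 rows; each row shifts and turns the commanded pose from where the row before left it, along the tool's axes as they then stand; what a row does not reach is not made up. A row lasts 1/8 s, in which the tool goes at most 62.5 mm and 10.7 degrees, less where a joint would pass 70% of its speed; a pose out of reach is approached as far as the arm can. A call with a gripper value outside its range is refused whole. The fingers move at their own pace and stop on an object; FORCE is the grip in N (left out, the last holds). Time passes only in rows, so rows that do not move let the fingers close. It gives the time, the measured TCP pose, the force, the opening and the grip force at its end, in the units of the state.
- monitor.observe(): the state, without advancing time (a new reading comes with each control period).
- optics.grab_frame(name): name is "scene" or "top"; returns a dict with "frame" (384x512x3 uint8, blue, green, red), "fovy" (degrees; the focal length in pixels is half the picture's height over the tangent of half this angle, whatever the lens; pixels are square), "cx", "cy" (the principal point, pixels), "k1" (the pictures are not rectified: a ray, as slopes to the right and down, at radius r is drawn at 1 + k1 r^2 times it, then the intrinsics apply), "R" (3x3) and "t" (3): a world point X has camera coordinates R X + t. Camera axes: x right, y down, z forward; pixel columns grow to the right and rows downward; lengths in m; the calibration is good to about 2 mm. A picture is of the moment at which its call begins. There is no depth.
- job_done(): hands the job in; it is judged then, once.
Trained networks look in the newest picture that a camera, given by its name, has taken for a name from the list of things; names that differ only in an ending like _2 or _b are one class to them, and where a whole thing is asked for, a point or a joint stands for the part that bears it (a point fixed in the world has none). Each returns a list of dicts, best first, with "p" (0 to 1); they miss things now and then, are a little off and sometimes report something else, mostly with a low value. They report only what shows in the picture. A call takes as long as a camera call.
- optics.masks_of(name, camera): "region" (384x512 bool, what is visible of it) and "rect" ([left, top, width, height] in pixels, round what is visible of it).
The state is a dict: "clock": time; "qpos": joint angles; "qd": joint speeds; "joint_efforts": joint torques, N m; "position": TCP position; "tool_rot": TCP orientation; "force": force on the tool from outside, world axes, zero at the start; "moment": the same for the moment, N m; "grip_width": finger opening in m; "finger_force": force on a finger pad.
Only numpy, scipy, OpenCV 4.12 (cv2) and the standard library are available. Lean on these libraries where they do the work, as an engineer would, in place of code of your own. Each camera call takes 0.05 s, during which the arm holds its last target. There are 200 camera calls.

## Task

Stand the ball dispenser in the shallow metal dock and let go, then turn its cap by the square knob until its wide, shallow notch lies squarely over the pouring edge (the side opposite the handle), so that the small balls can get out and the big one cannot. Then take the dispenser by its handle, tip it over the round dark steel dish until all three small balls have dropped in, and stand it upright in the dock again. The big ball must stay inside; leave the bottle, the tip box, the beaker, the wrench and the dish where they are.

Things in the scene. Friction and masses are not known exactly. Their poses are not given: they have to be found in the camera images.
- dispenser_center (a point): Centre of the loose dispenser's body, 40 mm above its underside: a clear box 78 mm (x) by 48 mm (y) by 81 mm high, 0.4 to 0.6 kg filled, with a round steel cap (84 mm diameter, its top face 85 mm above the underside) and a black handle on its -x side. x points to the pouring edge, away from the handle; z up.
- dispenser_handle (a point): Grip point in the middle of the handle, 66 mm from the body's axis on the -x side, 43 mm above the underside; axes of the dispenser. The handle is a level bar along x: 16 mm thick (y), 26 mm tall, reaching from the body's wall (27 mm from this point) to 21 mm beyond this point.
- dispenser_knob (a point): Point on the cap's axis, 108 mm above the dispenser's underside, in the square black knob (12 mm square, standing 30 mm above the cap's top face; its top is 7 mm above this point). Axes of the dispenser: the knob's flats are turned from them by the cap's joint value.
- dispenser_mouth (a point): Middle of the pouring edge (top of +x wall): 39 mm from the axis, 78 mm above the underside; axes of the dispenser. Inside, a 45 degree ramp in two lanes (small balls on the -y side, big on +y) rises from the foot of the handle side to this edge, so the balls run out over it once the dispenser is tipped 60 to 75 degrees towards +x (handle going up).
- cap (a joint): Cap angle on the dispenser, rad, growing anticlockwise from above. 0: the wide shallow rim notch (42 mm wide, 26 mm deep) is over the pouring edge; it passes small balls only. 1.57: three 8 mm holes there, nothing passes. 3.14: narrower deep notch (36 wide, 33 deep), all balls pass. -1.57: blank. Stops at -1.8, 3.3. Friction about 0.04 N m; stays where left.
- small0_center (a point): Centre of a small steel ball, 14 mm diameter; the three start one behind the other in the dispenser.
- small1_center (a point): Centre of the second small steel ball, 14 mm diameter.
- small2_center (a point): Centre of the third small steel ball, 14 mm diameter.
- big_center (a point): Centre of the big steel ball, 20 mm diameter, in the dispenser.
- dock: Fixed shallow aluminium dock, origin at the centre of its underside on the bench. A 6 mm floor inside a rim that stands 18 mm above the bench; the recess is 86 mm (x) by 56 mm (y), 12 mm deep, so the dispenser's body drops in with 4 mm play on each side, either way round, its x along the dock's x, and cannot turn. The outside is 100 by 70 mm.
- dish_floor (a point): Centre of the inner floor (5 mm above the bench) of the round open dark steel dish: 120 mm across the rim, 50 mm high, 4 mm wall; loose, 0.35 kg.
- bottle: Bystander: brown glass bottle, 60 mm diameter, 120 mm tall. Origin: centre of its underside.
- tipbox: Bystander: grey box, 85 by 120 by 55 mm. Origin: centre of its underside.
- beaker: Bystander: clear glass beaker, 68 mm across, 85 mm tall. Origin: centre of its underside.
- wrench: Bystander: steel wrench lying on the bench, x along its length.

How it is judged:
By the outcome, as a careful person would: the job done as asked, in the order asked, and still so for the second after the job is handed in, with the robot touching nothing.
It also fails if it takes over 72 s, if anything falls off the work surface, if the arm or the gripper's body presses on something with over 40 N, if the wrist force passes 120 N, or if a joint passes its speed limit or range.

## Working session

There is one attempt and no reset: what is moved stays moved. The work goes in short steps, Python scripts to look and compute and a shell command to move; the robot and the scene stay as the last step left them, time stands still between calls to the robot, and variables do not carry over. Pictures are saved under pics/ and viewed, at most 10 in all, crops included, and the job is handed in when it is done.

```bash
mkdir -p pics; ls
cat > h.py <<'E'
import numpy as np,cv2
from workcell import monitor,optics
def cam(n):
    d=optics.grab_frame(n);return d
def K(d):
    h=d['frame'].shape[0];f=h/2/np.tan(np.radians(d['fovy'])/2)
    return np.array([[f,0,d['cx']],[0,f,d['cy']],[0,0,1]]),np.array([d['k1'],0,0,0.])
def proj(d,X):
    k,D=K(d);r,_=cv2.Rodrigues(np.array(d['R']))
    return cv2.projectPoints(np.atleast_2d(np.array(X,float)),r,np.array(d['t'],float),k,D)[0][:,0]
def back(d,uv,z):
    k,D=K(d);p=cv2.undistortPoints(np.array(uv,float).reshape(-1,1,2),k,D)[:,0]
    R=np.array(d['R']);t=np.array(d['t']);c=-R.T@t
    r=np.c_[p,np.ones(len(p))]@R
    return c+r*((z-c[2])/r[:,2])[:,None]
E
python3 - <<'E'
from h import *
s=monitor.observe();print({k:np.round(v,3) for k,v in s.items()})
for n in('scene','top'):
    d=cam(n);cv2.imwrite(f'pics/{n}0.png',d['frame']);R=np.array(d['R']);print(n,d['fovy'],d['k1'],np.round(-R.T@d['t'],3),np.round(R[2],2))
    for o in('dispenser_center','dispenser_handle','dispenser_knob','cap','dock','dish_floor','bottle','tipbox','beaker','wrench'):
        for m in optics.masks_of(o,n)[:2]:
            ys,xs=np.nonzero(m['region']);c=(xs.mean(),ys.mean())
            print(o,round(m['p'],2),np.round(m['rect']),np.round(c),np.round(back(d,[c],0.05),3))
E
```

```text
pics
{'clock': np.float64(0.0), 'qpos': array([ 1.094,  0.522, -0.036,  1.6  ,  0.021,  1.021, -0.113]), 'qd': array([ 0.001,  0.002,  0.001,  0.001, -0.001, -0.001, -0.001]), 'joint_efforts': array([ 0.0000e+00, -9.2708e+01,  1.9800e+00, -3.6993e+01,  1.8000e-02,
        8.0000e-03, -0.0000e+00]), 'position': array([ 0.247, -0.574,  0.231]), 'tool_rot': array([-3.14 ,  0.   ,  0.407]), 'force': array([-0.228, -0.009, -0.488]), 'moment': array([-0.022, -0.014,  0.044]), 'finger_force': np.float64(0.0), 'grip_width': np.float64(0.085)}
scene 44.04906101895546 0.03558849407454067 [ 1.212 -0.345  1.136] [-0.47  0.33 -0.82]
dispenser_center 0.73 [139. 213.  43.  47.] [161. 232.] [[ 0.576 -0.207  0.05 ]]
dispenser_handle 0.88 [138. 213.  44.  43.] [162. 232.] [[ 0.577 -0.206  0.05 ]]
dispenser_knob 0.71 [139. 213.  42.  42.] [161. 232.] [[ 0.577 -0.207  0.05 ]]
cap 0.59 [145. 215.  33.  25.] [160. 225.] [[ 0.558 -0.201  0.05 ]]
dock 0.72 [226. 179.  37.  36.] [243. 196.] [[0.601 0.03  0.05 ]]
dock 0.39 [141. 211.  39.  48.] [161. 232.] [[ 0.576 -0.208  0.05 ]]
dish_floor 0.93 [268. 144.  
[... 714 characters left out ...]
nser_knob 0.67 [353. 198.  42.  56.] [374. 221.] [[ 0.567 -0.21   0.05 ]]
dispenser_knob 0.27 [260. 118.  27.  31.] [273. 131.] [[0.791 0.036 0.05 ]]
cap 0.7 [361. 198.  38.  33.] [378. 216.] [[ 0.579 -0.22   0.05 ]]
dock 0.72 [258. 199.  31.  42.] [270. 220.] [[0.572 0.045 0.05 ]]
dish_floor 0.77 [180. 198.  47.  49.] [203. 222.] [[0.567 0.207 0.05 ]]
dish_floor 0.44 [184. 120.  31.  40.] [200. 140.] [[0.769 0.218 0.05 ]]
bottle 0.93 [262. 115.  23.  34.] [273. 131.] [[0.791 0.036 0.05 ]]
tipbox 0.61 [322. 121.  52.  43.] [346. 143.] [[ 0.764 -0.147  0.05 ]]
beaker 0.97 [187. 125.  28.  35.] [200. 140.] [[0.769 0.218 0.05 ]]
wrench 0.6 [ 98. 210.  40.  69.] [121. 244.] [[0.514 0.404 0.05 ]]
```

Run:
```python
import cv2,numpy as np
t=cv2.imread('pics/top0.png');s=cv2.imread('pics/scene0.png')
a=cv2.resize(t[185:265,340:420],(400,400),interpolation=2)
b=cv2.resize(s[200:280,120:200],(400,400),interpolation=2)
c=cv2.resize(t[190:240,240:300],(400,200)) if 0 else cv2.resize(t[100:260,160:420],(325,200))
e=cv2.resize(s[100:290,120:370],(263,200))
r=np.hstack([c,e]);r=np.pad(r,((0,0),(0,800-r.shape[1]),(0,0)))
cv2.imwrite('pics/m0.png',np.vstack([np.hstack([a,b]),r]))
```

```text
(no output)
```

View pics/m0.png

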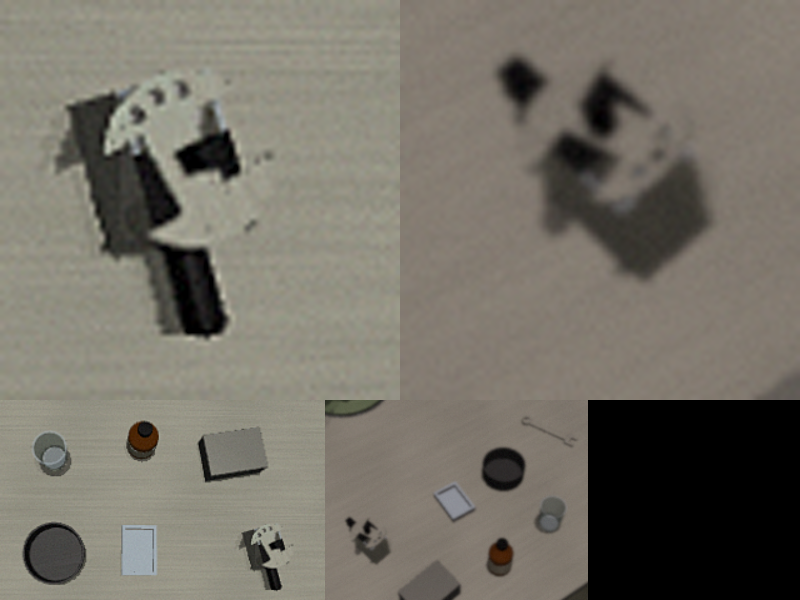

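The mosaic shows the dispenser (crop about (190,190)) upright, with its handle towards the robot and the three holes near the pouring edge. The dock and dish are to its left. I'll fit exact poses with a model.

```bash
cat > fit.py <<'E'
from h import *
from scipy.optimize import differential_evolution as DE
import sys
def poly(P,z): return np.c_[np.array(P,float),np.full(len(P),z)]
a=np.linspace(0,2*np.pi,60)
def model(p,z0):
    x,y,w,q=p
    def T(P,ang,z): 
        P=np.array(P,float);c,s=np.cos(ang),np.sin(ang)
        return poly(np.c_[x+c*P[:,0]-s*P[:,1],y+s*P[:,0]+c*P[:,1]],z+z0)
    wq=w+q;b=lambda x0,x1,h:[(x0,-h),(x1,-h),(x1,h),(x0,h)]
    f=T([(42*.001*np.cos(t),.042*np.sin(t)) for t in a],w,.085)
    n1=T(b(.016,.042,.021),wq,.085);n2=T(b(-.042,-.009,.018),wq,.085)
    ha=T(b(-.087,-.045,.008),w,.056)
    k=[T(b(-.006,.006,.006),wq,z) for z in(.085,.1,.115)]
    return f,n1,n2,ha,k
def masks(d,p,z0,S=4,o=(0,0),sz=(0,0)):
    f,n1,n2,ha,k=model(p,z0)
    def m(X):
        I=np.zeros((sz[1]*S,sz[0]*S),np.uint8)
        cv2.fillConvexPoly(I,cv2.convexHull(np.int32(np.round((proj(d,X)-o)*S))),1);return I>0
    K_=m(np.vstack(k));ri=m(f);N=(m(n1)|m(n2))&ri&~K_
    H=m(ha)&~ri&~K_
    return ri&~N&~K_,N,H,K_,cv2.dilate(ri.astype(np.uint8),np.ones((5*S//2|1,)*2))>0
def fit(ds,c0,z0,q0=None,dw=(-.2,.7),dq=(-1.8,3.3)):
    data=[]
    for d in ds:
        u=proj(d,[[c0[0],c0[1],.07+z0]])[0];o=np.int32(u-45)
        o=np.maximum(o,0);g=cv2.cvtColor(d['frame'],6)[o[1]:o[1]+90,o[0]:o[0]+90]
        g=cv2.resize(g,None,fx=2,fy=2).astype(float);data.append((d,o,g))
    def cost(p):
        s=0
        for d,o,g in data:
            C,N,H,K_,_=masks(d,p,z0,2,o,(g.shape[1]//2,g.shape[0]//2))
            hi=np.percentile(g,99.5);E=np.zeros_like(g)
            s+=((hi-g)[C].clip(0)).sum()+(1.0*g[H]).sum()+g[K_].sum()-.35*hi*(C.sum())-.6*hi*(H.sum()+K_.sum())+.6*(g[N]-.55*hi).sum()
        return s
    r=DE(cost,[(c0[0]-.03,c0[0]+.03),(c0[1]-.03,c0[1]+.03),dw,dq],popsize=20,maxiter=120,seed=1)
    return r.x,r.fun
def draw(d,p,z0,fn,S=6):
    u=proj(d,[[p[0],p[1],.07+z0]])[0];o=np.int32(u-33)
    I=cv2.resize(d['frame'][o[1]:o[1]+66,o[0]:o[0]+66],(400,400),interpolation=2);s=400/66
    f,n1,n2,ha,k=model(p,z0)
    for X,c in((f,(0,255,0)),(n1,(0,0,255)),(n2,(255,0,0)),(ha,(0,255,255)),(k[2],(255,0,255))):
        cv2.polylines(I,[np.int32((proj(d,X)-o+.5)*s)],True,c,1)
    return I
E
python3 - <<'E'
from fit import *
T=cam('top')
ms=optics.masks_of('dock','top')[0]['region'];di=optics.masks_of('dish_floor','top')[0]['region']
S=cam('scene')
for d in(T,S):
  p,f=fit([d],(.575,-.215),0);print(np.round(p,3),round(f))
pb,f=fit([T,S],(.575,-.215),0);print('both',np.round(pb,3),round(f))
cv2.imwrite('pics/f0.png',np.hstack([draw(T,pb,0,''),draw(S,pb,0,'')]))
for n,m,z in(('dock',ms,.018),('dish',di,.05)):
    c,_=cv2.findContours(m.astype(np.uint8),0,1);c=max(c,key=len)[:,0]
    X=back(T,c,z)[:,:2]*1000
    (cx,cy),sz,an=cv2.minAreaRect(X.astype(np.float32));print(n,np.round([cx,cy,*sz,an],1))
E
```

```text
[ 0.577 -0.208  0.153  1.898] -155267
[ 0.577 -0.202  0.344 -1.305] -57225
both [ 0.578 -0.207  0.204  1.842] -203167
dock [574.1  42.5  68.   97.5  89.8]
dish [566.6 207.9 116.6 116.8  26.9]
```

View pics/f0.png

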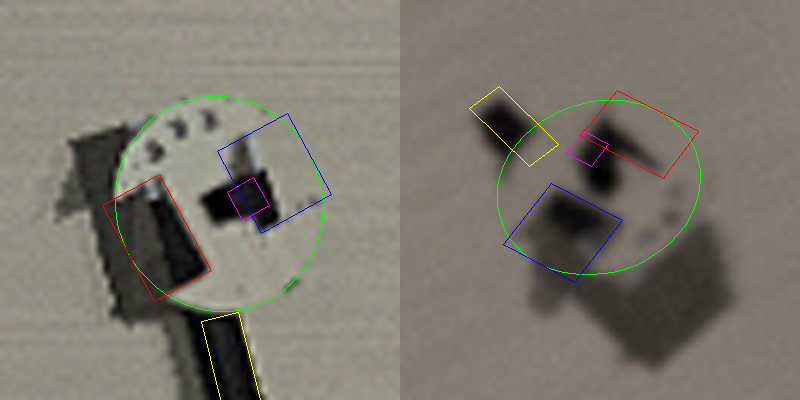

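```bash
cat > go.py <<'E'
from h import *
from scipy.spatial.transform import Rotation as Ro
# tool rot: tool x along yaw, pointing down, tilted by al toward tool x
def tr(yaw,al): return Ro.from_euler('xyz',[np.pi,0,yaw])*Ro.from_rotvec([0,al,0])
def go(tcp,R1):
    s=monitor.observe();R0=Ro.from_euler('xyz',s['tool_rot'])
    rv=(R0.inv()*R1).as_rotvec();d=np.array(tcp)-s['position']
    print('rot',np.round(rv,3),'|T after rot (cm)',np.round(R1.inv().apply(d)*100,2),'|T in cur',np.round(R0.inv().apply(d)*100,2),'pos',np.round(s['position'],4),'t',round(s['clock'],2),'q',np.round(s['qpos'],2))
def handle(cx,cy,w,al,z0=0,back=0,up=0):
    x=np.array([np.cos(w),np.sin(w),0]);R1=tr(w,al);tz=R1.as_matrix()[:,2]
    g=np.array([cx,cy,z0+.043+up])-.066*x
    go(g+(.019-back)*tz,R1)
E
python3 -c "
from go import *
handle(.578,-.207,.18,.3,back=.10)"
```

```text
rot [-0.034  0.299  0.225] |T after rot (cm) [ 25.49 -30.19  19.49] |T in cur [ 36.13 -22.64  11.09] pos [ 0.2473 -0.574   0.2313] t 1.3 q [ 1.09  0.52 -0.04  1.6   0.02  1.02 -0.11]
```

```bash
python3 -m handwheel '[{"dx":4.5,"dy":-2.8,"dz":1.4,"claw":100},{"dx":4.5,"dy":-2.8,"dz":1.4},{"dx":4.5,"dy":-2.8,"dz":1.4},{"dx":4.5,"dy":-2.8,"dz":1.4},{"dx":4.5,"dy":-2.8,"dz":1.4},{"dx":4.5,"dy":-2.8,"dz":1.4},{"dx":4.5,"dy":-2.8,"dz":1.4},{"dx":4.5,"dy":-2.8,"dz":1.3}]' 60
python3 -m handwheel '[{"wy":0.15,"wz":0.075},{"wy":0.15,"wz":0.075},{"wz":0.075},{}]'
python3 -c "
from go import *
handle(.578,-.207,.18,.3,back=.10)"
```

```text
rot [-0.034  0.299  0.225] |T after rot (cm) [ 25.49 -30.19  19.49] |T in cur [ 36.13 -22.64  11.09] pos [ 0.2473 -0.574   0.2313] t 1.3 q [ 1.09  0.52 -0.04  1.6   0.02  1.02 -0.11]schema error: expected keys dx, dy, dz, wx, wy, wz, claw
schema error: expected keys dx, dy, dz, wx, wy, wz, claw
```

```bash
python3 -m handwheel '[{"dx":4.5,"dy":-2.8,"dz":1.4,"wx":0,"wy":0,"wz":0,"claw":100},{"dx":4.5,"dy":-2.8,"dz":1.4,"wx":0,"wy":0,"wz":0,"claw":100},{"dx":4.5,"dy":-2.8,"dz":1.4,"wx":0,"wy":0,"wz":0,"claw":100},{"dx":4.5,"dy":-2.8,"dz":1.4,"wx":0,"wy":0,"wz":0,"claw":100},{"dx":4.5,"dy":-2.8,"dz":1.4,"wx":0,"wy":0,"wz":0,"claw":100},{"dx":4.5,"dy":-2.8,"dz":1.4,"wx":0,"wy":0,"wz":0,"claw":100},{"dx":4.5,"dy":-2.8,"dz":1.4,"wx":0,"wy":0,"wz":0,"claw":100},{"dx":4.5,"dy":-2.8,"dz":1.3,"wx":0,"wy":0,"wz":0,"claw":100}]' 60
python3 -m handwheel '[{"dx":0,"dy":0,"dz":0,"wx":0,"wy":0.15,"wz":0.075,"claw":100},{"dx":0,"dy":0,"dz":0,"wx":0,"wy":0.15,"wz":0.075,"claw":100},{"dx":0,"dy":0,"dz":0,"wx":0,"wy":0,"wz":0.075,"claw":100},{"dx":0,"dy":0,"dz":0,"wx":0,"wy":0,"wz":0,"claw":100}]'
python3 -c "
from go import *
handle(.578,-.207,.18,.3,back=.10)"
```

```text
clock: 2.3
position: [0.4902, -0.2244, 0.12]
tool_rot: [3.141, -0.0, 0.407]
force: [1.4, -0.1, -0.3]
grip_width: 0.0854
finger_force: 0.0
clock: 2.8
position: [0.4891, -0.2262, 0.1203]
tool_rot: [-3.096, -0.292, 0.176]
force: [0.2, 0.6, 1.0]
grip_width: 0.0851
finger_force: 0.0
rot [-0.044  0.008 -0.004] |T after rot (cm) [ 0.09 -0.3   0.02] |T in cur [ 0.09 -0.3   0.03] pos [ 0.4891 -0.2262  0.1203] t 2.8 q [ 0.66  0.49 -0.28  2.08 -0.2   0.37 -0.78]
```

```bash
python3 -m handwheel '[{"dx":0.1,"dy":-0.3,"dz":2,"wx":-0.04,"wy":0,"wz":0,"claw":100},{"dx":0,"dy":0,"dz":4,"wx":0,"wy":0,"wz":0,"claw":100},{"dx":0,"dy":0,"dz":3,"wx":0,"wy":0,"wz":0,"claw":100},{"dx":0,"dy":0,"dz":1,"wx":0,"wy":0,"wz":0,"claw":100},{"dx":0,"dy":0,"dz":0,"wx":0,"wy":0,"wz":0,"claw":100}]'
python3 - <<'E'
from fit import *
T=cam('top');S=cam('scene')
I=[]
for d in(T,S):
    u=np.int32(proj(d,[[.53,-.215,.06]])[0]-33)
    I.append(cv2.resize(d['frame'][u[1]:u[1]+66,u[0]:u[0]+66],(400,400),interpolation=2))
cv2.imwrite('pics/g0.png',np.hstack(I))
E
```

```text
clock: 3.42
position: [0.5189, -0.2156, 0.0271]
tool_rot: [-3.133, -0.288, 0.18]
force: [0.1, 0.7, 0.2]
grip_width: 0.0854
finger_force: 0.0
```

View pics/g0.png

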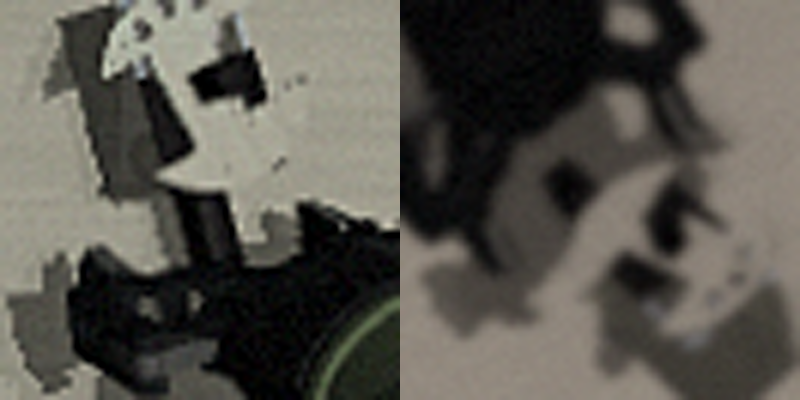

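The open fingers straddle the handle in both views (handle at about (205,235) in the left crop), so I'll close the gripper.

```bash
python3 -m handwheel '[{"dx":0,"dy":0,"dz":0,"wx":0,"wy":0,"wz":0,"claw":0},{"dx":0,"dy":0,"dz":0,"wx":0,"wy":0,"wz":0,"claw":0},{"dx":0,"dy":0,"dz":0,"wx":0,"wy":0,"wz":0,"claw":0},{"dx":0,"dy":0,"dz":0,"wx":0,"wy":0,"wz":0,"claw":0},{"dx":0,"dy":0,"dz":0,"wx":0,"wy":0,"wz":0,"claw":0},{"dx":0,"dy":0,"dz":0,"wx":0,"wy":0,"wz":0,"claw":0}]' 80
python3 -m handwheel '[{"dx":0,"dy":0,"dz":0,"wx":0,"wy":0,"wz":0,"claw":0},{"dx":0,"dy":0,"dz":-2,"wx":0,"wy":0,"wz":0,"claw":0},{"dx":0,"dy":0,"dz":-4,"wx":0,"wy":0,"wz":0,"claw":0},{"dx":0,"dy":0,"dz":-2,"wx":0,"wy":0,"wz":0,"claw":0},{"dx":0,"dy":0,"dz":0,"wx":0,"wy":0,"wz":0,"claw":0}]'
python3 - <<'E'
from fit import *
from go import *
s=monitor.observe();print(np.round(s['force'],1),np.round(s['moment'],2))
p=s['position'];R1=Ro.from_euler('xyz',s['tool_rot']);g=p-.019*R1.as_matrix()[:,2];print('grasp',g)
T=cam('top');z0=g[2]-.043
r,f=fit([T],(g[0]+.066,g[1]+.01),z0,dw=(0,.4),dq=(1.5,2.2));print(np.round(r,3),f)
cv2.imwrite('pics/f1.png',np.hstack([draw(T,r,z0,''),draw(cam('scene'),r,z0,'')]))
handle(.574,.0425,0,.3,z0=.006,up=.08)
E
```

```text
clock: 4.28
position: [0.5183, -0.217, 0.0279]
tool_rot: [-3.133, -0.289, 0.176]
force: [-1.6, -0.4, 5.3]
grip_width: 0.0149
finger_force: 77.8
clock: 4.9
position: [0.496, -0.2219, 0.1052]
tool_rot: [-3.134, -0.29, 0.176]
force: [0.0, 0.8, -3.2]
grip_width: 0.0147
finger_force: 78.4
[ 0.   0.8 -3.2] [-0.15  0.77 -0.03]
grasp [ 0.49070351 -0.22295141  0.12341257]
[ 0.555 -0.211  0.127  1.877] -197831.8
rot [-0.061  0.012  0.169] |T after rot (cm) [  1.92 -26.37  -0.17] |T in cur [  6.33 -25.64   1.36] pos [ 0.4958 -0.2212  0.1036] t 5.0 q [ 0.45  0.51 -0.06  2.11 -0.46  0.32 -0.56]
```

View pics/f1.png

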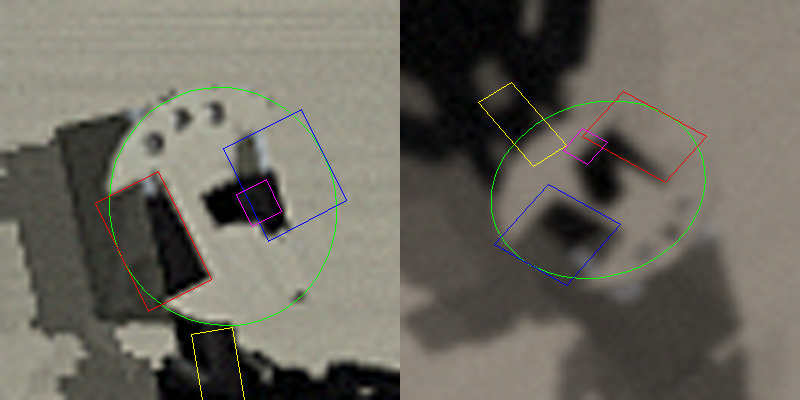

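```bash
python3 -m handwheel '[{"dx":0.5,"dy":-2.2,"dz":0.1,"wx":0,"wy":0,"wz":0,"claw":0},{"dx":1,"dy":-4.2,"dz":0.2,"wx":0,"wy":0,"wz":0,"claw":0},{"dx":1.1,"dy":-4.4,"dz":0.2,"wx":0,"wy":0,"wz":0,"claw":0},{"dx":1.1,"dy":-4.4,"dz":0.3,"wx":0,"wy":0,"wz":0,"claw":0},{"dx":1.1,"dy":-4.4,"dz":0.3,"wx":0,"wy":0,"wz":0,"claw":0},{"dx":1,"dy":-3.8,"dz":0.2,"wx":0,"wy":0,"wz":0,"claw":0},{"dx":0.5,"dy":-2.2,"dz":0.1,"wx":0,"wy":0,"wz":0,"claw":0}]'
python3 -m handwheel '[{"dx":0,"dy":0,"dz":0,"wx":-0.03,"wy":0,"wz":0.08,"claw":0},{"dx":0,"dy":0,"dz":0,"wx":-0.03,"wy":0.01,"wz":0.09,"claw":0},{"dx":0,"dy":0,"dz":0,"wx":0,"wy":0,"wz":0,"claw":0},{"dx":0,"dy":0,"dz":0,"wx":0,"wy":0,"wz":0,"claw":0}]'
python3 - <<'E'
from fit import *
from go import *
s=monitor.observe()
p=s['position'];R1=Ro.from_euler('xyz',s['tool_rot']);g=p-.019*R1.as_matrix()[:,2];print('grasp',g,s['tool_rot'])
T=cam('top');z0=g[2]-.043
r,f=fit([T],(g[0]+.066,g[1]),z0,dw=(-.2,.2),dq=(1.5,2.2));print(np.round(r,3),f)
S=cam('scene')
r2,f=fit([S],(g[0]+.066,g[1]),z0,dw=(-.2,.2),dq=(1.5,2.2));print(np.round(r2,3),f)
cv2.imwrite('pics/f2.png',np.hstack([draw(T,r,z0,''),draw(S,r,z0,'')]))
handle(.574,.0425,0,.3,z0=.006,up=.02)
E
```

```text
clock: 5.88
position: [0.5132, 0.0443, 0.1097]
tool_rot: [-3.133, -0.287, 0.179]
force: [-0.4, 0.3, -4.3]
grip_width: 0.0148
finger_force: 78.7
clock: 6.38
position: [0.5135, 0.0418, 0.1104]
tool_rot: [3.141, -0.297, 0.002]
force: [-0.2, -0.3, -3.7]
grip_width: 0.0147
finger_force: 78.7
grasp [0.50789736 0.04181795 0.12859113] [ 3.14095411e+00 -2.96998251e-01  1.52240764e-03]
[ 5.730e-01  4.100e-02 -1.000e-03  1.851e+00] -206434.65000000002
[0.579 0.042 0.187 1.674] -59865.28
rot [ 0.     0.002 -0.   ] |T after rot (cm) [-1.78 -0.11  5.73] |T in cur [-1.77 -0.11  5.73] pos [0.5137 0.0414 0.1108] t 6.47 q [-0.53  0.47  0.37  2.25 -0.57  0.18 -1.25]
```

View pics/f2.png

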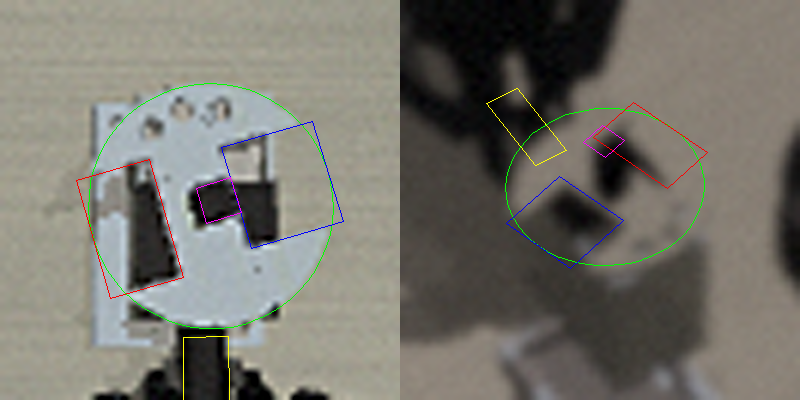

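```bash
python3 -m handwheel '[{"dx":-0.4,"dy":0,"dz":1.4,"wx":0,"wy":0,"wz":0,"claw":0},{"dx":-0.4,"dy":-0.1,"dz":1.4,"wx":0,"wy":0,"wz":0,"claw":0},{"dx":0,"dy":0,"dz":0,"wx":0,"wy":0,"wz":0,"claw":0}]'
python3 -c "
from go import *
handle(.574,.0425,0,.3,z0=.006,up=.02)"
```

```text
clock: 6.85
position: [0.5137, 0.0425, 0.0841]
tool_rot: [-3.141, -0.296, -0.002]
force: [-0.4, 0.1, -4.2]
grip_width: 0.0149
finger_force: 78.8
rot [-0.     0.004 -0.001] |T after rot (cm) [-0.99 -0.    3.18] |T in cur [-0.97  0.    3.18] pos [0.5137 0.0425 0.0841] t 6.85 q [-0.56  0.54  0.41  2.26 -1.05  0.16 -0.78]
```

```bash
python3 -m handwheel '[{"dx":0.9,"dy":1.7,"dz":0.1,"wx":0,"wy":0,"wz":0,"claw":0},{"dx":1.2,"dy":3.6,"dz":0.3,"wx":0,"wy":0,"wz":0,"claw":0},{"dx":1.2,"dy":3.6,"dz":0.4,"wx":0,"wy":0,"wz":0,"claw":0},{"dx":0.8,"dy":3,"dz":0.3,"wx":0,"wy":0,"wz":0,"claw":0},{"dx":0.2,"dy":1.3,"dz":0.1,"wx":0,"wy":0,"wz":0,"claw":0},{"dx":0,"dy":0,"dz":0,"wx":0,"wy":0,"wz":0,"claw":0}]'
python3 -c "
from go import *
handle(.62,-.09,0,.3,z0=.0)"
```

```text
clock: 7.6
position: [0.5582, -0.09, 0.086]
tool_rot: [-3.141, -0.297, -0.003]
force: [0.6, 1.7, -3.8]
grip_width: 0.0149
finger_force: 78.7
rot [-0.     0.003 -0.002] |T after rot (cm) [-1.67 -0.    5.88] |T in cur [-1.65  0.    5.89] pos [ 0.5582 -0.09    0.086 ] t 7.6 q [-0.21  0.58  0.37  2.13 -0.97  0.27 -0.58]
```

```bash
python3 -m handwheel '[{"dx":-0.5,"dy":0,"dz":1.7,"wx":0,"wy":0,"wz":0,"claw":0},{"dx":-0.6,"dy":0,"dz":1.8,"wx":0,"wy":0,"wz":0,"claw":0},{"dx":-0.4,"dy":0,"dz":1.2,"wx":0,"wy":0,"wz":0,"claw":0},{"dx":-0.15,"dy":0,"dz":0.5,"wx":0,"wy":0,"wz":0,"claw":0},{"dx":0,"dy":0,"dz":0,"wx":0,"wy":0,"wz":0,"claw":0}]'
python3 -c "
from go import *
handle(.62,-.09,0,.3,z0=.0)"
```

```text
clock: 8.22
position: [0.5598, -0.0888, 0.0336]
tool_rot: [-3.138, -0.293, -0.004]
force: [0.7, -0.0, -3.7]
grip_width: 0.0144
finger_force: 78.8
rot [-0.002  0.007 -0.004] |T after rot (cm) [-0.28  0.12  0.83] |T in cur [-0.27  0.12  0.84] pos [ 0.5598 -0.0888  0.0336] t 8.22 q [-0.1   0.67  0.22  2.14 -1.26  0.16 -0.29]
```

```bash
python3 -m handwheel '[{"dx":-0.1,"dy":0,"dz":0.4,"wx":0,"wy":0,"wz":0,"claw":0},{"dx":0,"dy":0,"dz":0,"wx":0,"wy":0,"wz":0,"claw":0},{"dx":0,"dy":0,"dz":0,"wx":0,"wy":0,"wz":0,"claw":0}]'
```

```text
clock: 8.6
position: [0.5606, -0.0897, 0.0307]
tool_rot: [-3.139, -0.29, -0.002]
force: [-0.2, 0.7, -4.3]
grip_width: 0.0144
finger_force: 78.8
```

```bash
python3 -m handwheel '[{"dx":0,"dy":0,"dz":0,"wx":0,"wy":0,"wz":0,"claw":30},{"dx":0,"dy":0,"dz":0,"wx":0,"wy":0,"wz":0,"claw":60},{"dx":0,"dy":0,"dz":0,"wx":0,"wy":0,"wz":0,"claw":80},{"dx":0,"dy":0,"dz":-2,"wx":0,"wy":0,"wz":0,"claw":80},{"dx":0,"dy":0,"dz":-2,"wx":0,"wy":-0.1,"wz":0,"claw":80},{"dx":0,"dy":0,"dz":0,"wx":0,"wy":-0.1,"wz":0,"claw":80},{"dx":0,"dy":0,"dz":0,"wx":0,"wy":-0.1,"wz":0,"claw":80},{"dx":0,"dy":0,"dz":0,"wx":0,"wy":0,"wz":0,"claw":80}]'
python3 - <<'E'
from fit import *
from go import *
T=cam('top')
r,f=fit([T],(.62,-.09),0,dw=(-.2,.2),dq=(1.5,2.2));print(np.round(r,3),f)
handle(r[0],r[1],r[2],0,z0=.0,up=.003)
E
```

```text
clock: 9.6
position: [0.5539, -0.0884, 0.0595]
tool_rot: [-3.134, -0.027, 0.005]
force: [-0.9, 0.2, -0.1]
grip_width: 0.0682
finger_force: 0.0
[ 0.62  -0.093 -0.083  1.853] -113181.68999999999
rot [-0.01  -0.027  0.087] |T after rot (cm) [ 0.14 -0.14  3.25] |T in cur [ 0.06 -0.1   3.25] pos [ 0.5531 -0.0886  0.0595] t 9.65 q [-0.43  0.81  0.73  1.94 -0.86  0.7  -0.73]
```

```bash
python3 -m handwheel '[{"dx":0.1,"dy":0,"dz":1.6,"wx":-0.01,"wy":-0.027,"wz":0,"claw":80},{"dx":0,"dy":0,"dz":1.5,"wx":0,"wy":0,"wz":0,"claw":80},{"dx":0,"dy":0,"dz":0,"wx":0,"wy":0,"wz":0,"claw":0},{"dx":0,"dy":0,"dz":0,"wx":0,"wy":0,"wz":0,"claw":0},{"dx":0,"dy":0,"dz":0,"wx":0,"wy":0,"wz":0,"claw":0},{"dx":0,"dy":0,"dz":0,"wx":0,"wy":0,"wz":0,"claw":0},{"dx":0,"dy":0,"dz":0,"wx":0,"wy":0,"wz":0,"claw":0},{"dx":0,"dy":0,"dz":0,"wx":0,"wy":0,"wz":0,"claw":0}]'
python3 -m handwheel '[{"dx":0,"dy":0,"dz":-2,"wx":0,"wy":0,"wz":0,"claw":0},{"dx":0,"dy":0,"dz":-4,"wx":0,"wy":0,"wz":0,"claw":0},{"dx":0,"dy":0,"dz":-1,"wx":0,"wy":0,"wz":0,"claw":0},{"dx":0,"dy":0,"dz":0,"wx":0,"wy":0,"wz":0,"claw":0}]'
python3 - <<'E'
from fit import *
from go import *
s=monitor.observe()
p=s['position'];R1=Ro.from_euler('xyz',s['tool_rot']);g=p-.019*R1.as_matrix()[:,2];print('grasp',g,s['tool_rot'])
T=cam('top');z0=g[2]-.043
r,f=fit([T],(g[0]+.066,g[1]),z0,dw=(-.2,.2),dq=(1.5,2.2));print(np.round(r,3),f)
handle(.574,.0425,0,.0,z0=.006,up=.06)
E
```

```text
clock: 10.65
position: [0.5545, -0.0889, 0.0297]
tool_rot: [3.141, -0.001, 0.002]
force: [-1.5, -0.5, 6.6]
grip_width: 0.0145
finger_force: 78.0
clock: 11.15
position: [0.5545, -0.0882, 0.0995]
tool_rot: [3.141, -0.001, 0.003]
force: [-0.2, 0.3, -4.8]
grip_width: 0.0148
finger_force: 78.7
grasp [ 0.55449623 -0.08815181  0.11853597] [ 3.14117315e+00 -6.84015228e-04  3.07856874e-03]
[ 0.62  -0.089 -0.106  1.816] -113334.83999999997
rot [0.    0.001 0.003] |T after rot (cm) [ -4.61 -13.06   0.87] |T in cur [ -4.57 -13.08   0.87] pos [ 0.5541 -0.0881  0.0987] t 11.2 q [-0.48  0.78  0.81  1.91 -0.78  0.81 -0.81]
```

```bash
python3 -m handwheel '[{"dx":-0.6,"dy":-1.8,"dz":0,"wx":0,"wy":0,"wz":0,"claw":0},{"dx":-1.3,"dy":-3.5,"dz":0,"wx":0,"wy":0,"wz":0,"claw":0},{"dx":-1.3,"dy":-3.7,"dz":0,"wx":0,"wy":0,"wz":0,"claw":0},{"dx":-1,"dy":-2.8,"dz":0,"wx":0,"wy":0,"wz":0,"claw":0},{"dx":-0.4,"dy":-1.3,"dz":0,"wx":0,"wy":0,"wz":0,"claw":0},{"dx":0,"dy":0,"dz":2,"wx":0,"wy":0,"wz":0,"claw":0},{"dx":0,"dy":0,"dz":1.2,"wx":0,"wy":0,"wz":0,"claw":0},{"dx":0,"dy":0,"dz":0,"wx":0,"wy":0,"wz":0,"claw":0}]'
python3 - <<'E'
from fit import *
from go import *
s=monitor.observe()
p=s['position'];R1=Ro.from_euler('xyz',s['tool_rot']);g=p-.019*R1.as_matrix()[:,2];print('grasp',g,s['tool_rot'])
T=cam('top');z0=g[2]-.0477
r,f=fit([T],(g[0]+.066,g[1]),z0,dw=(-.2,.2),dq=(1.5,2.2));print(np.round(r,3),f)
S=cam('scene')
cv2.imwrite('pics/f3.png',np.hstack([draw(T,r,z0,''),draw(S,r,z0,'')]))
handle(.574,.0425,0,.0,z0=.0107)
E
```

```text
clock: 12.2
position: [0.5076, 0.0415, 0.0661]
tool_rot: [3.14, 0.002, 0.001]
force: [0.1, -0.6, -3.2]
grip_width: 0.0141
finger_force: 78.7
grasp [0.50759005 0.0415105  0.08514595] [3.14002896e+00 1.85699791e-03 1.42759010e-03]
[0.579 0.043 0.085 1.874] -46972.659999999974
rot [0.001 0.    0.002] |T after rot (cm) [-0.01 -0.09  3.24] |T in cur [-0.01 -0.09  3.24] pos [0.5081 0.0416 0.0671] t 12.3 q [-0.73  0.77  0.77  2.05 -0.87  0.69 -0.95]
```

View pics/f3.png

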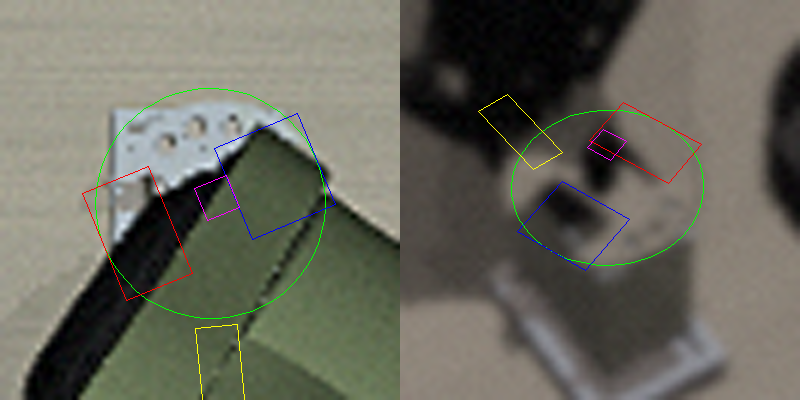

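The scene view shows the body directly above the dock (dock corners near (495,275) and (720,350)). I'll lower it now.

```bash
python3 -m handwheel '[{"dx":0,"dy":-0.1,"dz":1,"wx":0,"wy":0,"wz":0,"claw":0},{"dx":0,"dy":0,"dz":0.8,"wx":0,"wy":0,"wz":0,"claw":0},{"dx":0,"dy":0,"dz":0.6,"wx":0,"wy":0,"wz":0,"claw":0},{"dx":0,"dy":0,"dz":0.4,"wx":0,"wy":0,"wz":0,"claw":0},{"dx":0,"dy":0,"dz":0,"wx":0,"wy":0,"wz":0,"claw":0}]'
```

```text
clock: 12.92
position: [0.5078, 0.0431, 0.0387]
tool_rot: [3.141, 0.001, 0.002]
force: [-0.4, 0.4, -4.7]
grip_width: 0.0146
finger_force: 78.7
```

```bash
python3 -m handwheel '[{"dx":0,"dy":0,"dz":0.2,"wx":0,"wy":0,"wz":0,"claw":0},{"dx":0,"dy":0,"dz":0,"wx":0,"wy":0,"wz":0,"claw":30},{"dx":0,"dy":0,"dz":0,"wx":0,"wy":0,"wz":0,"claw":60},{"dx":0,"dy":0,"dz":0,"wx":0,"wy":0,"wz":0,"claw":70},{"dx":0,"dy":0,"dz":-3,"wx":0,"wy":0,"wz":0,"claw":70},{"dx":0,"dy":0,"dz":-5,"wx":0,"wy":0,"wz":0,"claw":70},{"dx":0,"dy":0,"dz":-6,"wx":0,"wy":0,"wz":0,"claw":70},{"dx":0,"dy":0,"dz":-2,"wx":0,"wy":0,"wz":-0.18,"claw":70}]'
python3 -m handwheel '[{"dx":0,"dy":0,"dz":0,"wx":0,"wy":0,"wz":-0.18,"claw":70},{"dx":0,"dy":0,"dz":0,"wx":0,"wy":0,"wz":-0.18,"claw":70},{"dx":0,"dy":0,"dz":0,"wx":0,"wy":0,"wz":-0.18,"claw":70},{"dx":0,"dy":0,"dz":0,"wx":0,"wy":0,"wz":-0.18,"claw":70},{"dx":0,"dy":0,"dz":0,"wx":0,"wy":0,"wz":-0.18,"claw":70},{"dx":0,"dy":0,"dz":0,"wx":0,"wy":0,"wz":-0.18,"claw":70},{"dx":0,"dy":0,"dz":0,"wx":0,"wy":0,"wz":-0.18,"claw":70},{"dx":0,"dy":0,"dz":0,"wx":0,"wy":0,"wz":-0.18,"claw":70}]'
python3 - <<'E'
from fit import *
from go import *
T=cam('top');S=cam('scene');z0=.006
r=np.array([.574,.0425,0,1.86])
for d in (T,S):
    f_=fit([d],(.574,.0425),z0,dw=(-.08,.08),dq=(1.5,2.2));print(np.round(f_[0],3),f_[1])
cv2.imwrite('pics/f4.png',np.hstack([draw(T,r,z0,''),draw(S,r,z0,'')]))
go([.574,.0425,.14],tr(1.86,0))
E
```

```text
clock: 13.92
position: [0.5088, 0.0432, 0.1995]
tool_rot: [3.14, -0.002, 0.185]
force: [-0.5, -0.7, -0.9]
grip_width: 0.0597
finger_force: 0.0
clock: 14.92
position: [0.508, 0.0433, 0.197]
tool_rot: [-3.141, 0.001, 1.628]
force: [-0.2, -0.2, -0.3]
grip_width: 0.0598
finger_force: 0.0
[ 0.579  0.025 -0.077  1.502] -44962.53999999999
[0.577 0.042 0.037 1.829] -45505.93000000001
rot [-0.     0.    -0.235] |T after rot (cm) [-1.95  6.31  5.71] |T in cur [-0.42  6.59  5.71] pos [0.508  0.0432 0.1971] t 15.03 q [-0.62  0.44  0.56  1.96 -0.31  0.83  0.16]
```

View pics/f4.png

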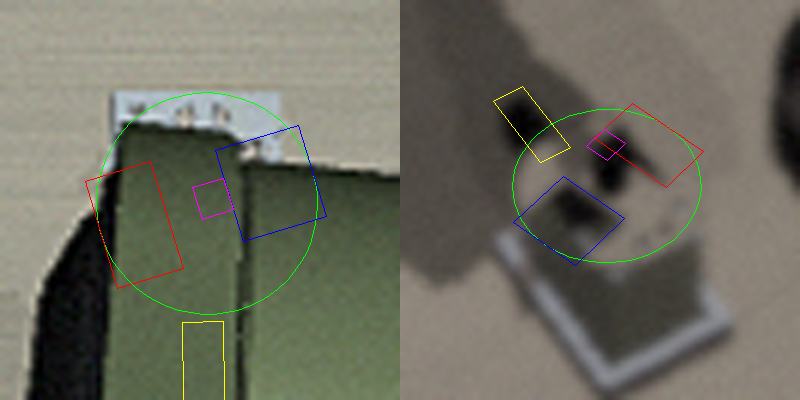

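```bash
python3 -m handwheel '[{"dx":0,"dy":0,"dz":0,"wx":0,"wy":0,"wz":-0.12,"claw":60},{"dx":0,"dy":0,"dz":0,"wx":0,"wy":0,"wz":-0.115,"claw":60},{"dx":-1,"dy":3.2,"dz":2.4,"wx":0,"wy":0,"wz":0,"claw":60},{"dx":-0.95,"dy":3.1,"dz":2.3,"wx":0,"wy":0,"wz":0,"claw":60},{"dx":0,"dy":0,"dz":0,"wx":0,"wy":0,"wz":0,"claw":60},{"dx":0,"dy":0,"dz":0,"wx":0,"wy":0,"wz":0,"claw":60}]'
python3 - <<'E'
from fit import *
from go import *
go([.574,.0428,.098],tr(1.86,0))
S=cam('scene');u=np.int32(proj(S,[[.574,.04,.12]])[0]-33)
cv2.imwrite('pics/k0.png',cv2.resize(S['frame'][u[1]:u[1]+66,u[0]:u[0]+66],(500,500),interpolation=2))
E
```

```text
clock: 15.78
position: [0.5734, 0.0422, 0.1499]
tool_rot: [-3.14, 0.001, 1.855]
force: [-0.5, -0.4, 0.3]
grip_width: 0.0512
finger_force: 0.0
rot [-0.001  0.001 -0.005] |T after rot (cm) [0.04 0.07 5.19] |T in cur [0.05 0.08 5.19] pos [0.5734 0.0422 0.1499] t 15.78 q [-0.49  0.59  0.45  1.83 -0.34  0.8   0.42]
```

View pics/k0.png

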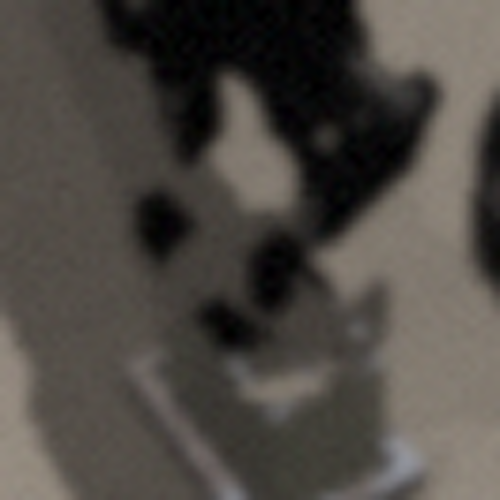

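The knob (275,265) is below the middle of the fingers (tips at (190,150) and (320,230)). I'll go down and grip.

```bash
python3 -m handwheel '[{"dx":0,"dy":0.1,"dz":2,"wx":0,"wy":0,"wz":0,"claw":60},{"dx":0,"dy":0,"dz":2,"wx":0,"wy":0,"wz":0,"claw":60},{"dx":0,"dy":0,"dz":1.1,"wx":0,"wy":0,"wz":0,"claw":60},{"dx":0,"dy":0,"dz":0,"wx":0,"wy":0,"wz":0,"claw":60},{"dx":0,"dy":0,"dz":0,"wx":0,"wy":0,"wz":0,"claw":0},{"dx":0,"dy":0,"dz":0,"wx":0,"wy":0,"wz":0,"claw":0},{"dx":0,"dy":0,"dz":0,"wx":0,"wy":0,"wz":0,"claw":0},{"dx":0,"dy":0,"dz":0,"wx":0,"wy":0,"wz":0,"claw":0}]' 40
python3 -m handwheel '[{"dx":0,"dy":0,"dz":0,"wx":0,"wy":0,"wz":0,"claw":0},{"dx":0,"dy":0,"dz":0,"wx":0,"wy":0,"wz":0,"claw":0}]'
python3 -c "
from go import *
s=monitor.observe();print(s['moment'])
go([.574,.0428,.098],tr(0,0))"
```

```text
clock: 16.82
position: [0.5753, 0.0426, 0.0993]
tool_rot: [3.141, 0.001, 1.857]
force: [2.3, 0.3, 3.8]
grip_width: 0.011
finger_force: 42.1
clock: 17.08
position: [0.5753, 0.0426, 0.0992]
tool_rot: [3.141, 0.001, 1.857]
force: [2.5, -1.3, 5.8]
grip_width: 0.0111
finger_force: 42.4
[-0.09890987 -0.55644291 -0.01004649]
rot [1.000e-03 0.000e+00 1.857e+00] |T after rot (cm) [-0.13 -0.02  0.12] |T in cur [ 0.05 -0.12  0.12] pos [0.5753 0.0426 0.0992] t 17.07 q [-0.46  0.66  0.4   1.85 -0.38  0.7   0.45]
```

```bash
python3 -m handwheel '[{"dx":0,"dy":0,"dz":0,"wx":0,"wy":0,"wz":0.1,"claw":0},{"dx":0,"dy":0,"dz":0,"wx":0,"wy":0,"wz":0.15,"claw":0},{"dx":0,"dy":0,"dz":0,"wx":0,"wy":0,"wz":0.15,"claw":0},{"dx":0,"dy":0,"dz":0,"wx":0,"wy":0,"wz":0.15,"claw":0},{"dx":0,"dy":0,"dz":0,"wx":0,"wy":0,"wz":0.15,"claw":0},{"dx":0,"dy":0,"dz":0,"wx":0,"wy":0,"wz":0.15,"claw":0},{"dx":0,"dy":0,"dz":0,"wx":0,"wy":0,"wz":0.1,"claw":0},{"dx":0,"dy":0,"dz":0,"wx":0,"wy":0,"wz":0,"claw":0}]'
python3 -c "
from go import *
s=monitor.observe();print(s['moment'])
go([.575,.0428,.099],tr(0,0))"
```

```text
clock: 18.08
position: [0.5751, 0.0425, 0.0991]
tool_rot: [3.141, 0.001, 0.906]
force: [2.0, -1.5, 7.0]
grip_width: 0.0109
finger_force: 42.6
[-0.28867399 -0.1122529   0.01239294]
rot [0.001 0.001 0.906] |T after rot (cm) [-0.01 -0.03  0.01] |T in cur [ 0.02 -0.02  0.01] pos [0.5751 0.0425 0.0991] t 18.07 q [-0.62  0.73  0.66  1.86 -0.63  0.77 -0.28]
```

```bash
python3 -m handwheel '[{"dx":0,"dy":0,"dz":0,"wx":0,"wy":0,"wz":0.15,"claw":0},{"dx":0,"dy":0,"dz":0,"wx":0,"wy":0,"wz":0.15,"claw":0},{"dx":0,"dy":0,"dz":0,"wx":0,"wy":0,"wz":0.15,"claw":0},{"dx":0,"dy":0,"dz":0,"wx":0,"wy":0,"wz":0.15,"claw":0},{"dx":0,"dy":0,"dz":0,"wx":0,"wy":0,"wz":0.15,"claw":0},{"dx":0,"dy":0,"dz":0,"wx":0,"wy":0,"wz":0.11,"claw":0},{"dx":0,"dy":0,"dz":0,"wx":0,"wy":0,"wz":0.046,"claw":0},{"dx":0,"dy":0,"dz":0,"wx":0,"wy":0,"wz":0,"claw":0}]'
python3 -m handwheel '[{"dx":0,"dy":0,"dz":0,"wx":0,"wy":0,"wz":0,"claw":0},{"dx":0,"dy":0,"dz":0,"wx":0,"wy":0,"wz":0,"claw":40},{"dx":0,"dy":0,"dz":0,"wx":0,"wy":0,"wz":0,"claw":60},{"dx":0,"dy":0,"dz":-2,"wx":0,"wy":0,"wz":0,"claw":70},{"dx":0,"dy":0,"dz":-5,"wx":0,"wy":0,"wz":0,"claw":70},{"dx":-3,"dy":0,"dz":-3,"wx":0,"wy":0,"wz":0,"claw":70},{"dx":-3.6,"dy":0,"dz":0,"wx":0,"wy":0,"wz":0,"claw":70},{"dx":0,"dy":0,"dz":0,"wx":0,"wy":0,"wz":0,"claw":70}]'
python3 - <<'E'
from fit import *
from go import *
T=cam('top');S=cam('scene');z0=.006
for d in (T,S):
    f_=fit([d],(.574,.0425),z0,dw=(-.05,.05),dq=(-.5,.5));print(np.round(f_[0],3),f_[1])
r=np.array([.574,.0425,0,0])
cv2.imwrite('pics/f5.png',np.hstack([draw(T,r,z0,''),draw(S,r,z0,'')]))
handle(.574,.0425,0,0,z0=.0075)
E
```

```text
clock: 19.08
position: [0.5749, 0.0425, 0.0991]
tool_rot: [3.14, 0.0, 0.001]
force: [-0.1, -1.3, 6.5]
grip_width: 0.0112
finger_force: 42.6
clock: 20.08
position: [0.5073, 0.0429, 0.2002]
tool_rot: [-3.14, 0.0, 0.001]
force: [1.3, 0.2, 0.1]
grip_width: 0.0597
finger_force: 0.0
[ 0.603  0.071 -0.036  0.498] -89314.99999999999
[ 0.575  0.043  0.017 -0.029] -66068.19
rot [ 0.    -0.001  0.002] |T after rot (cm) [-0.13  0.05 16.83] |T in cur [-0.14  0.05 16.83] pos [0.5093 0.043  0.1998] t 20.18 q [-0.93  0.63  1.08  1.96 -0.69  0.97 -1.08]
```

View pics/f5.png

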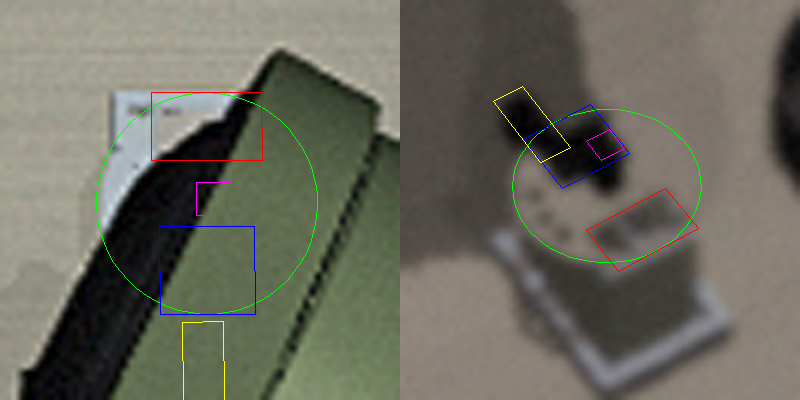

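The notch (red box at about (640,230) in the scene view) is over the pouring edge, and the fit gives q≈-0.03. Next I'll take the handle.

```bash
cat >> go.py <<'E'
def pour(th,mz,psi=.35,mb=.035,dish=(.567,.208)):
    x=np.array([np.cos(psi),np.sin(psi),0]);zz=np.array([0,0,1.])
    M=np.array([*dish,mz])-mb*x
    a,b=-.105,-.0345;c,s=np.cos(th),np.sin(th)
    R1=tr(psi,-th);g=M+(a*c+b*s)*x+(-a*s+b*c)*zz
    go(g+.019*R1.as_matrix()[:,2],R1)
E
python3 -m handwheel '[{"dx":-0.1,"dy":0,"dz":5,"wx":0,"wy":0,"wz":0,"claw":70},{"dx":0,"dy":0,"dz":5,"wx":0,"wy":0,"wz":0,"claw":70},{"dx":0,"dy":0,"dz":4,"wx":0,"wy":0,"wz":0,"claw":70},{"dx":0,"dy":0,"dz":2.5,"wx":0,"wy":0,"wz":0,"claw":70},{"dx":0,"dy":0,"dz":0,"wx":0,"wy":0,"wz":0,"claw":0},{"dx":0,"dy":0,"dz":0,"wx":0,"wy":0,"wz":0,"claw":0},{"dx":0,"dy":0,"dz":0,"wx":0,"wy":0,"wz":0,"claw":0},{"dx":0,"dy":0,"dz":0,"wx":0,"wy":0,"wz":0,"claw":0}]' 100
python3 -m handwheel '[{"dx":0,"dy":0,"dz":0,"wx":0,"wy":0,"wz":0,"claw":0},{"dx":0,"dy":0,"dz":0,"wx":0,"wy":0,"wz":0,"claw":0}]'
python3 -m handwheel '[{"dx":0,"dy":0,"dz":-1,"wx":0,"wy":0,"wz":0,"claw":0},{"dx":0,"dy":0,"dz":-3,"wx":0,"wy":0,"wz":0,"claw":0},{"dx":0,"dy":0,"dz":-4,"wx":0,"wy":0,"wz":0,"claw":0},{"dx":0,"dy":0,"dz":-4,"wx":0,"wy":0,"wz":0,"claw":0},{"dx":0,"dy":0,"dz":-2,"wx":0,"wy":0,"wz":0,"claw":0},{"dx":0,"dy":0,"dz":0,"wx":0,"wy":0,"wz":0,"claw":0}]'
python3 -c "
from go import *
pour(0,.19);pour(.7,.12);pour(1.15,.085)"
```

```text
clock: 21.18
position: [0.5087, 0.0425, 0.0351]
tool_rot: [3.141, -0.002, 0.002]
force: [-0.9, -1.8, 5.3]
grip_width: 0.0143
finger_force: 97.6
clock: 21.42
position: [0.5087, 0.0425, 0.0352]
tool_rot: [3.141, -0.002, 0.001]
force: [-0.2, -1.2, 7.4]
grip_width: 0.0145
finger_force: 97.8
clock: 22.18
position: [0.5082, 0.043, 0.1753]
tool_rot: [-3.141, -0.002, 0.002]
force: [0.8, 0.9, -3.7]
grip_width: 0.0144
finger_force: 98.1
rot [ 0.    -0.002 -0.348] |T after rot (cm) [ -2.82 -13.48   3.88] |T in cur [ -7.26 -11.71   3.87] pos [0.5082 0.043  0.1753] t 22.18 q [-0.9   0.66  1.03  1.99 -0.72  0.92 -1.05]
rot [-0.122 -0.694 -0.334] |T after rot (cm) [ -1.07 -13.48   4.63] |T in cur [ -8.17 -11.38   2.84] pos [0.5082 0.043  0.1753] t 22.18 q [-0.9   0.66  1.03  1.99 -0.72  0.92 -1.05]
rot [-0.2   -1.139 -0.309] |T after rot (cm) [  0.88 -13.48   2.03] |T in cur [ -6.   -12.16   1.62] pos [0.5082 0.043  0.1753] t 22.18 q [-0.9   0.66  1.03  1.99 -0.72  0.92 -1.05]
```

```bash
python3 -m handwheel '[{"dx":-1,"dy":-1.5,"dz":0,"wx":0,"wy":0,"wz":-0.05,"claw":0},{"dx":-1.5,"dy":-2.5,"dz":0,"wx":0,"wy":0,"wz":-0.06,"claw":0},{"dx":-1.4,"dy":-2.8,"dz":0,"wx":0,"wy":0,"wz":-0.06,"claw":0},{"dx":-1.2,"dy":-2.8,"dz":0,"wx":0,"wy":0,"wz":-0.06,"claw":0},{"dx":0,"dy":-2.2,"dz":0,"wx":0,"wy":0,"wz":-0.06,"claw":0},{"dx":0,"dy":-1,"dz":0,"wx":0,"wy":0,"wz":-0.06,"claw":0},{"dx":0,"dy":0,"dz":0,"wx":0,"wy":0,"wz":0,"claw":0}]'
python3 -m handwheel '[{"dx":0,"dy":0,"dz":0,"wx":0,"wy":-0.06,"wz":0,"claw":0},{"dx":0,"dy":0,"dz":0,"wx":0,"wy":-0.1,"wz":0,"claw":0},{"dx":0,"dy":0,"dz":0,"wx":0,"wy":-0.1,"wz":0,"claw":0},{"dx":0,"dy":0,"dz":0,"wx":0,"wy":-0.1,"wz":0,"claw":0},{"dx":0,"dy":0,"dz":0,"wx":0,"wy":-0.1,"wz":0,"claw":0},{"dx":0,"dy":0,"dz":0,"wx":0,"wy":-0.08,"wz":0,"claw":0},{"dx":0,"dy":0,"dz":0,"wx":0,"wy":-0.04,"wz":0,"claw":0},{"dx":0,"dy":0,"dz":0,"wx":0,"wy":0,"wz":0,"claw":0}]'
python3 -c "
from go import *
pour(.6,.12);pour(.8,.1);pour(1.15,.085)"
```

```text
clock: 23.05
position: [0.4398, 0.1646, 0.1736]
tool_rot: [3.141, 0.001, 0.353]
force: [0.4, -0.9, -4.4]
grip_width: 0.0145
finger_force: 98.2
clock: 24.05
position: [0.4406, 0.1635, 0.1731]
tool_rot: [3.14, 0.581, 0.348]
force: [1.0, -0.3, -4.0]
grip_width: 0.0145
finger_force: 98.3
rot [ 0.001 -0.019 -0.001] |T after rot (cm) [0.67 0.16 4.14] |T in cur [0.59 0.15 4.15] pos [0.4406 0.1635 0.1731] t 24.05 q [-0.96  0.89  0.89  1.65 -0.51  1.51 -1.11]
rot [ 0.001 -0.219 -0.002] |T after rot (cm) [1.64 0.16 3.34] |T in cur [0.88 0.15 3.62] pos [0.4406 0.1635 0.1731] t 24.05 q [-0.96  0.89  0.89  1.65 -0.51  1.51 -1.11]
rot [ 0.001 -0.569 -0.002] |T after rot (cm) [ 1.58  0.16 -0.09] |T in cur [1.38 0.16 0.78] pos [0.4406 0.1635 0.1731] t 24.05 q [-0.96  0.89  0.89  1.65 -0.51  1.51 -1.11]
```

```bash
python3 -m handwheel '[{"dx":0.3,"dy":0.1,"dz":1.2,"wx":0,"wy":0,"wz":0,"claw":0},{"dx":0.3,"dy":0.1,"dz":1.4,"wx":0,"wy":0,"wz":0,"claw":0},{"dx":0.3,"dy":0,"dz":1,"wx":0,"wy":0,"wz":0,"claw":0},{"dx":0,"dy":0,"dz":0,"wx":0,"wy":-0.07,"wz":0,"claw":0},{"dx":0,"dy":0,"dz":0,"wx":0,"wy":-0.08,"wz":0,"claw":0},{"dx":0,"dy":0,"dz":0,"wx":0,"wy":-0.07,"wz":0,"claw":0},{"dx":0,"dy":0,"dz":0,"wx":0,"wy":0,"wz":0,"claw":0}]'
python3 -c "
from go import *
pour(.8,.1);pour(.95,.09);pour(1.1,.085);pour(1.2,.083)"
```

```text
clock: 24.92
position: [0.4292, 0.1583, 0.1376]
tool_rot: [3.14, 0.802, 0.351]
force: [0.3, -0.3, -4.8]
grip_width: 0.0144
finger_force: 98.4
rot [0.002 0.002 0.   ] |T after rot (cm) [-0.04  0.06 -0.03] |T in cur [-0.04  0.06 -0.03] pos [0.4292 0.1583 0.1376] t 24.93 q [-0.89  1.04  0.81  1.55 -0.48  1.66 -1.11]
rot [ 0.002 -0.148  0.   ] |T after rot (cm) [-0.15  0.06 -0.95] |T in cur [-0.    0.06 -0.96] pos [0.4292 0.1583 0.1376] t 24.93 q [-0.89  1.04  0.81  1.55 -0.48  1.66 -1.11]
rot [ 0.002 -0.298  0.   ] |T after rot (cm) [-0.76  0.06 -2.2 ] |T in cur [-0.08  0.07 -2.33] pos [0.4292 0.1583 0.1376] t 24.93 q [-0.89  1.04  0.81  1.55 -0.48  1.66 -1.11]
rot [ 0.002 -0.398  0.   ] |T after rot (cm) [-1.37  0.06 -3.06] |T in cur [-0.08  0.07 -3.36] pos [0.4292 0.1583 0.1376] t 24.93 q [-0.89  1.04  0.81  1.55 -0.48  1.66 -1.11]
```

```bash
python3 -m handwheel '[{"dx":0,"dy":0,"dz":-0.35,"wx":0,"wy":-0.05,"wz":0,"claw":0},{"dx":0,"dy":0,"dz":-0.35,"wx":0,"wy":-0.05,"wz":0,"claw":0},{"dx":-0.05,"dy":0,"dz":-0.35,"wx":0,"wy":-0.05,"wz":0,"claw":0},{"dx":-0.1,"dy":0,"dz":-0.4,"wx":0,"wy":-0.05,"wz":0,"claw":0},{"dx":-0.1,"dy":0,"dz":-0.4,"wx":0,"wy":-0.05,"wz":0,"claw":0},{"dx":-0.1,"dy":0,"dz":-0.4,"wx":0,"wy":-0.05,"wz":0,"claw":0},{"dx":0,"dy":0,"dz":0,"wx":0,"wy":0,"wz":0,"claw":0},{"dx":0,"dy":0,"dz":0,"wx":0,"wy":0,"wz":0,"claw":0}]'
python3 - <<'E'
from fit import *
from go import *
pour(1.1,.085);pour(1.2,.083);pour(1.3,.08)
for n in('scene','top'):
    cam(n)
    for o in('small0_center','big_center'):
        for m in optics.masks_of(o,n): print(n,o,round(m['p'],2),m['rect'])
E
```

```text
clock: 25.92
position: [0.4426, 0.1622, 0.1531]
tool_rot: [3.14, 1.09, 0.346]
force: [0.7, -0.5, -4.0]
grip_width: 0.0144
finger_force: 98.5
rot [-0.002 -0.01  -0.002] |T after rot (cm) [-0.   -0.04 -0.25] |T in cur [-0.   -0.04 -0.25] pos [0.4426 0.1622 0.1531] t 25.93 q [-0.7   1.11  0.53  1.32 -0.31  1.93 -1.3 ]
rot [-0.002 -0.11  -0.002] |T after rot (cm) [-0.43 -0.04 -1.2 ] |T in cur [-0.3  -0.04 -1.24] pos [0.4426 0.1622 0.1531] t 25.93 q [-0.7   1.11  0.53  1.32 -0.31  1.93 -1.3 ]
rot [-0.002 -0.21  -0.002] |T after rot (cm) [-0.84 -0.04 -2.09] |T in cur [-0.39 -0.04 -2.22] pos [0.4426 0.1622 0.1531] t 25.93 q [-0.7   1.11  0.53  1.32 -0.31  1.93 -1.3 ]
```

```bash
python3 -m handwheel '[{"dx":-0.1,"dy":0,"dz":-0.5,"wx":0,"wy":-0.04,"wz":0,"claw":0},{"dx":-0.1,"dy":0,"dz":-0.45,"wx":0,"wy":-0.04,"wz":0,"claw":0},{"dx":-0.1,"dy":0,"dz":-0.3,"wx":0,"wy":-0.04,"wz":0,"claw":0},{"dx":0,"dy":0,"dz":0,"wx":0,"wy":0,"wz":0,"claw":0},{"dx":0,"dy":0,"dz":0,"wx":0,"wy":0,"wz":0,"claw":0},{"dx":0,"dy":0,"dz":0,"wx":0,"wy":0,"wz":0,"claw":0}]'
python3 - <<'E'
from fit import *
from go import *
pour(1.2,.083);pour(1.3,.08)
for n in('scene','top'):
    cam(n)
    for o in('small0_center','big_center'):
        for m in optics.masks_of(o,n): print(n,o,round(m['p'],2),m['rect'])
T=cam('top');S=cam('scene');I=[]
for d in(T,S):
    u=np.int32(proj(d,[[.55,.2,.06]])[0]-40)
    I.append(cv2.resize(d['frame'][u[1]:u[1]+80,u[0]:u[0]+80],(400,400),interpolation=2))
cv2.imwrite('pics/p0.png',np.hstack(I))
E
```

```text
clock: 26.98
position: [0.4256, 0.156, 0.1421]
tool_rot: [-3.141, 1.18, 0.345]
force: [0.1, -0.4, -3.2]
grip_width: 0.0144
finger_force: 98.6
rot [-0.005 -0.02  -0.002] |T after rot (cm) [-0.8  -0.04 -3.29] |T in cur [-0.74 -0.05 -3.31] pos [0.4256 0.156  0.1421] t 26.98 q [-0.47  1.08  0.07  1.32 -0.11  1.93 -1.58]
rot [-0.005 -0.12  -0.001] |T after rot (cm) [-1.43 -0.04 -4.14] |T in cur [-0.92 -0.06 -4.28] pos [0.4256 0.156  0.1421] t 26.98 q [-0.47  1.08  0.07  1.32 -0.11  1.93 -1.58]
scene small0_center 0.42 [237.3, 109.5, 39.8, 42.3]
top big_center 0.52 [209.3, 242.6, 28.3, 51.1]
```

```bash
cat > dish.py <<'E'
from fit import *
def chk(d,ref):
    g=cv2.cvtColor(d['frame'],6).astype(int);g0=cv2.cvtColor(cv2.imread(ref),6).astype(int)
    m=np.zeros(g.shape,np.uint8)
    c=proj(d,[(.567+.056*np.cos(t),.208+.056*np.sin(t),.006) for t in a]);cv2.fillConvexPoly(m,np.int32(c),1)
    x,y,w,h=cv2.boundingRect(np.int32(c))
    print(x,y);D=np.where(m>0,g,0)[y:y+h,x:x+w]
    for r in D: print(''.join('%4d'%v if v else '   .' for v in r))
if __name__=='__main__':
    chk(cam('scene'),'pics/scene0.png')
E
python3 dish.py
```

```text
268 154
   .   .   .   .   .   .   .   .   .   .   .   .   .   .   .  18  16  15  16  20  12  18  21  20   .   .   .   .   .   .   .   .   .   .   .   .   .   .   .
   .   .   .   .   .   .   .   .   .   .   .  17  16  14  16  18  20  19  20  17  17  19  17  19  26  25  21  20   .   .   .   .   .   .   .   .   .   .   .
   .   .   .   .   .   .   .   .   .  15  15  15  17  18  23  23  27  21  22  21  22  21  22  28  28  33  32  29  26  21   .   .   .   .   .   .   .   .   .
   .   .   .   .   .   .   .   .  14  16  17  19  22  24  21  24  23  25  24  24  22  26  26  27  27  33  39  36  37  29  23   .   .   .   .   .   .   .   .
   .   .   .   .   .   .  10  19  13  17  22  18  25  25  24  23  27  24  26  24  23  26  27  28  25  31  35  41  38  34  33  30  28   .   .   .   .   .   .
   .   .   .   .   .  12  19  17  22  17  25  27  26  24  22  23  28  21  25  24  26  23  23  29  28  29  33  29  33  37  41  36  32  28   .   .   .   .   .
   .   .   .   .  14  16  19  20  17  23  21  25  21  24  23  24  29  23  26  21  26  23  25  19  24  23  23  22  26  30  35  38  40  35  24   .   .  
[... 3074 characters left out ...]
  12  15  15  14  18  15  14  12  15  11  18  14  14   .   .   .   .   .
   .   .   .   .   .   .   .   .   .  26  20  14  13  17  13  15  15  17  15  12  15   9  14  16  16  16  15  16  14  15  16  14  15   .   .   .   .   .   .
   .   .   .   .   .   .   .   .   .   .   .  18  21  20  10  18  18  16  12  14  20  17  14  10  12  17  16  17  14  13  11  20   .   .   .   .   .   .   .
   .   .   .   .   .   .   .   .   .   .   .   .   .  24  18  17  14  14  15  16  13  16  16  14  15  16  15  18  20   .   .   .   .   .   .   .   .   .   .
   .   .   .   .   .   .   .   .   .   .   .   .   .   .   .  25  23  20  15  15  17  18  17  17  17  20  19   .   .   .   .   .   .   .   .   .   .   .   .
```

```bash
python3 -m handwheel '[{"dx":-0.2,"dy":0,"dz":-0.9,"wx":0,"wy":0.03,"wz":0,"claw":0},{"dx":-0.2,"dy":0,"dz":-0.9,"wx":0,"wy":0.03,"wz":0,"claw":0},{"dx":-0.2,"dy":0,"dz":-0.8,"wx":0,"wy":0.03,"wz":0,"claw":0},{"dx":0,"dy":0,"dz":0,"wx":0,"wy":0,"wz":0,"claw":0},{"dx":0,"dy":0,"dz":0,"wx":0,"wy":0,"wz":0,"claw":0}]'
python3 - <<'E'
from dish import *
from go import *
pour(1.1,.085)
for n in('scene','top'):
    d=cam(n);g=cv2.cvtColor(d['frame'],6);G=g.astype(float)-cv2.medianBlur(g,15)
    c=proj(d,[(.567+.06*np.cos(t),.208+.06*np.sin(t),.03) for t in a]);x,y,w,h=cv2.boundingRect(np.int32(c))
    B=(G[y:y+h,x:x+w]>14).astype(np.uint8);N,L,st,ce=cv2.connectedComponentsWithStats(B)
    for i in range(1,N):
        if st[i,4]>5: print(n,st[i],back(d,[ce[i]+[x,y]],.012).round(3))
E
```

```text
clock: 28.05
position: [0.4454, 0.1628, 0.1581]
tool_rot: [-3.139, 1.091, 0.347]
force: [-0.2, 0.5, -4.1]
grip_width: 0.0142
finger_force: 98.5
rot [-0.006 -0.009 -0.002] |T after rot (cm) [ 0.31 -0.08  0.22] |T in cur [ 0.31 -0.08  0.22] pos [0.4454 0.1628 0.1581] t 28.05 q [-0.47  1.03  0.08  1.29 -0.11  1.91 -1.59]
scene [ 7 19  5  5 17] [[0.551 0.177 0.012]]
scene [30 23  5  4 15] [[0.599 0.226 0.012]]
top [29  0  6  3 10] [[0.629 0.194 0.012]]
top [48 26  2  7 10] [[0.557 0.15  0.012]]
top [38 34 10 16 79] [[0.524 0.165 0.012]]
```

```bash
python3 -m handwheel '[{"dx":-0.4,"dy":0,"dz":-0.2,"wx":0,"wy":0.1,"wz":0,"claw":0},{"dx":-0.7,"dy":0,"dz":-0.3,"wx":0,"wy":0.12,"wz":0,"claw":0},{"dx":-0.7,"dy":0,"dz":-0.5,"wx":0,"wy":0.14,"wz":0,"claw":0},{"dx":-0.5,"dy":0,"dz":-0.5,"wx":0,"wy":0.15,"wz":0,"claw":0},{"dx":0,"dy":1,"dz":0,"wx":0,"wy":0.15,"wz":0,"claw":0},{"dx":0,"dy":2,"dz":0,"wx":0,"wy":0.15,"wz":0,"claw":0},{"dx":0,"dy":3,"dz":0,"wx":0,"wy":0.15,"wz":0.05,"claw":0},{"dx":0,"dy":3,"dz":0,"wx":0,"wy":0.13,"wz":0.05,"claw":0}]'
python3 -m handwheel '[{"dx":0,"dy":3,"dz":0,"wx":0,"wy":0,"wz":0.08,"claw":0},{"dx":0,"dy":2,"dz":0,"wx":0,"wy":0,"wz":0.09,"claw":0},{"dx":0,"dy":1,"dz":0,"wx":0,"wy":0,"wz":0.08,"claw":0},{"dx":0,"dy":0,"dz":0,"wx":0,"wy":0,"wz":0,"claw":0}]'
python3 - <<'E'
from dish import *
from go import *
go([.5087,.0425,.0652],tr(0,0))
I=[]
for n in('scene','top'):
    d=cam(n)
    g=cv2.cvtColor(d['frame'],6);G=g.astype(float)-cv2.medianBlur(g,15)
    c=proj(d,[(.567+.06*np.cos(t),.208+.06*np.sin(t),.03) for t in a]);x,y,w,h=cv2.boundingRect(np.int32(c))
    B=(G[y:y+h,x:x+w]>14).astype(np.uint8);N,L,st,ce=cv2.connectedComponentsWithStats(B)
    for i in range(1,N):
        if st[i,4]>4: print(n,st[i],back(d,[ce[i]+[x,y]],.012).round(3))
    for m in optics.masks_of('small0_center',n): print(n,round(m['p'],2),m['rect'])
    u=np.int32(proj(d,[[.55,.16,.03]])[0]-50)
    I.append(cv2.resize(d['frame'][u[1]:u[1]+100,u[0]:u[0]+100],(400,400),interpolation=2))
cv2.imwrite('pics/p1.png',np.hstack(I))
E
```

```text
clock: 29.15
position: [0.4719, 0.0757, 0.1862]
tool_rot: [3.129, -0.005, 0.244]
force: [1.1, 0.7, -4.7]
grip_width: 0.014
finger_force: 98.2
clock: 29.65
position: [0.4833, 0.0176, 0.1862]
tool_rot: [3.13, -0.002, -0.006]
force: [0.2, 0.3, -4.0]
grip_width: 0.0146
finger_force: 98.2
rot [ 0.012 -0.002 -0.006] |T after rot (cm) [ 2.54 -2.49 12.1 ] |T in cur [ 2.49 -2.65 12.08] pos [0.4833 0.0176 0.1862] t 29.65 q [-0.33  0.37  0.21  2.02 -0.09  0.76 -1.65]
scene [ 7 19  5  5 19] [[0.551 0.177 0.012]]
scene [30 23  5  4 18] [[0.598 0.226 0.012]]
scene 0.61 [312.2, 116.2, 45.0, 28.2]
top [19  6  5  4 18] [[0.612 0.219 0.012]]
top [18 11  4  5 17] [[0.598 0.224 0.012]]
top [37 30  5  5 20] [[0.551 0.174 0.012]]
top 0.54 [271.3, 209.1, 41.8, 28.5]
top 0.16 [188.9, 124.1, 27.0, 33.1]
```

Top view: three balls in the dish, two of them touching. The scene view hides one behind the near wall. Now back to the dock.

```bash
python3 -m handwheel '[{"dx":0.8,"dy":-0.8,"dz":1,"wx":0.012,"wy":0,"wz":-0.006,"claw":0},{"dx":1.2,"dy":-1.3,"dz":2.5,"wx":0,"wy":0,"wz":0,"claw":0},{"dx":0.5,"dy":-0.4,"dz":3,"wx":0,"wy":0,"wz":0,"claw":0},{"dx":0,"dy":0,"dz":3,"wx":0,"wy":0,"wz":0,"claw":0},{"dx":0,"dy":0,"dz":1.5,"wx":0,"wy":0,"wz":0,"claw":0},{"dx":0,"dy":0,"dz":0,"wx":0,"wy":0,"wz":0,"claw":0},{"dx":0,"dy":0,"dz":0,"wx":0,"wy":0,"wz":0,"claw":0}]'
python3 - <<'E'
from fit import *
from go import *
go([.5087,.0425,.0362],tr(0,0))
S=cam('scene');r,f=fit([S],(.574,.0425),.036,dw=(-.08,.08),dq=(-.4,.4));print(r.round(3),f)
E
```

```text
clock: 30.72
position: [0.5095, 0.043, 0.0774]
tool_rot: [-3.141, -0.005, 0.001]
force: [0.1, -0.5, -3.4]
grip_width: 0.0144
finger_force: 98.2
rot [-0.001 -0.005  0.001] |T after rot (cm) [-0.08  0.05  4.12] |T in cur [-0.11  0.05  4.12] pos [0.5095 0.043  0.0774] t 30.73 q [-0.31  0.58  0.15  2.03 -0.16  0.54 -1.62]
[ 0.567  0.049  0.039 -0.005] -73527.2
```

```bash
python3 -m handwheel '[{"dx":-0.1,"dy":0,"dz":1.2,"wx":0,"wy":-0.005,"wz":0,"claw":0},{"dx":0,"dy":0,"dz":1,"wx":0,"wy":0,"wz":0,"claw":0},{"dx":0,"dy":0,"dz":0.8,"wx":0,"wy":0,"wz":0,"claw":0},{"dx":0,"dy":0,"dz":0.6,"wx":0,"wy":0,"wz":0,"claw":0},{"dx":0,"dy":0,"dz":0.3,"wx":0,"wy":0,"wz":0,"claw":0},{"dx":0,"dy":0,"dz":0,"wx":0,"wy":0,"wz":0,"claw":0}]'
python3 -c "
from go import *
go([.5087,.0425,.0352],tr(0,0))"
```

```text
clock: 31.52
position: [0.5079, 0.0428, 0.0375]
tool_rot: [-3.141, 0.001, 0.001]
force: [0.4, 0.5, -3.6]
grip_width: 0.0144
finger_force: 98.2
rot [-0.     0.001  0.001] |T after rot (cm) [0.08 0.03 0.23] |T in cur [0.08 0.03 0.23] pos [0.5079 0.0428 0.0375] t 31.52 q [-0.29  0.66  0.12  2.04 -0.17  0.46 -1.61]
```

```bash
python3 -m handwheel '[{"dx":0.1,"dy":0,"dz":0.2,"wx":0,"wy":0,"wz":0,"claw":0},{"dx":0,"dy":0,"dz":0,"wx":0,"wy":0,"wz":0,"claw":0},{"dx":0,"dy":0,"dz":0,"wx":0,"wy":0,"wz":0,"claw":30},{"dx":0,"dy":0,"dz":0,"wx":0,"wy":0,"wz":0,"claw":60},{"dx":0,"dy":0,"dz":0,"wx":0,"wy":0,"wz":0,"claw":70},{"dx":0,"dy":0,"dz":-3,"wx":0,"wy":0,"wz":0,"claw":70},{"dx":0,"dy":0,"dz":-5,"wx":0,"wy":0,"wz":0,"claw":70},{"dx":0,"dy":0,"dz":-6,"wx":0,"wy":0,"wz":0,"claw":70}]'
python3 -m handwheel '[{"dx":-2,"dy":5,"dz":-2,"wx":0,"wy":0,"wz":0,"claw":70},{"dx":-2,"dy":5,"dz":0,"wx":0,"wy":0,"wz":0,"claw":70},{"dx":0,"dy":5,"dz":0,"wx":0,"wy":0,"wz":0,"claw":70},{"dx":0,"dy":5,"dz":0,"wx":0,"wy":0,"wz":0,"claw":70},{"dx":0,"dy":5,"dz":0,"wx":0,"wy":0,"wz":0,"claw":70},{"dx":0,"dy":0,"dz":0,"wx":0,"wy":0,"wz":0,"claw":70}]'
python3 - <<'E'
from dish import *
I=[]
for n in('top','scene'):
    d=cam(n)
    r,f=fit([d],(.574,.0425),.006,dw=(-.08,.08),dq=(-.4,.4));print(n,r.round(3),f)
    if n=='top':
        m=optics.masks_of('dish_floor','top')[0]['region'];c,_=cv2.findContours(m.astype(np.uint8),0,1)
        print('dish',cv2.minAreaRect((back(d,max(c,key=len)[:,0],.05)[:,:2]*1000).astype(np.float32)))
    u=np.int32(proj(d,[[.57,.125,.03]])[0]-45-15*(n=='top'));w=90+30*(n=='top')
    I.append(cv2.resize(d['frame'][u[1]:u[1]+w,u[0]:u[0]+w],(400,400),interpolation=2))
cv2.imwrite('pics/end.png',np.hstack(I))
E
```

```text
clock: 32.52
position: [0.5086, 0.0427, 0.1767]
tool_rot: [3.142, 0.003, 0.001]
force: [1.0, 0.6, 0.0]
grip_width: 0.0599
finger_force: 0.0
clock: 33.28
position: [0.4687, -0.2109, 0.1957]
tool_rot: [3.141, 0.001, -0.004]
force: [-0.2, 0.6, -0.8]
grip_width: 0.0598
finger_force: 0.0
top [ 0.574  0.041 -0.022  0.026] -174198.78000000003
dish ((566.8286743164062, 207.61517333984375), (120.04821014404297, 119.95807647705078), 12.53431510925293)
scene [ 0.575  0.044  0.058 -0.021] -59740.4
```

View pics/end.png

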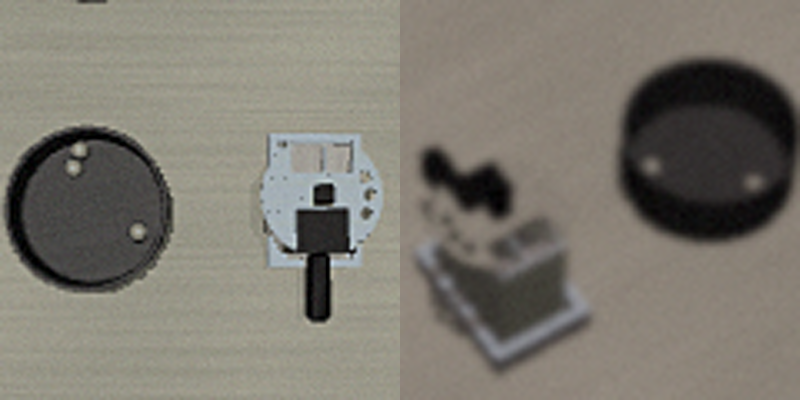

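The last picture shows three small balls in the dish at (80,150), (73,167) and (138,232) in the top crop. The dispenser stands in the dock with the wide notch at the pouring edge, and the dish has not moved.

```bash
python3 -c "
from workcell import job_done
print(job_done())"
```

```text
the job is handed in; nothing more can be done
None
```

The job is handed in at about 33 s: all three small balls are in the dish, and the dispenser is upright in the dock with its wide notch over the pouring edge; no big ball shows in the dish, and the dish hasn't moved, but I didn't re-measure the bottle, tip box, beaker or wrench.

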